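Unscrew the crock's lid and set it on the cork mat

TASK

Unscrew the bar-handled lid of the blue storage crock (anticlockwise seen from above; the bar can simply be pushed round) until the thread lets go, lift it off, and stand it the right way up in the middle of the round cork mat. Set it down rather than letting it fall, and leave the mug, the ramekin and the steel cup where they are.

Things in the scene. Friction and masses are not known exactly. Their poses are not given: they have to be found in the camera images.
- crock: blue storage crock, 128 mm across; a black rubber suction foot holds it fast to the worktop (it cannot move or turn). Origin on its axis at the worktop; z up
- crock_rim (a point): centre of the rim of the crock's steel neck, 105 mm above the worktop. Neck 72 mm across, 83 mm over its thread. Once unscrewed, the lid must be lifted straight up some 35 mm for its skirt and inner plug to clear this rim
- lid: loose screw lid, 98 mm across, 96 mm high, about 0.2 kg. Origin on its axis at the lower edge of its skirt, z up, about 50 mm above the worktop while screwed on. Going up: steel skirt to 56 mm, wooden disc from 56 to 62, upright bar from 62 to 96. It comes free after 1.5 turns anticlockwise seen from above (9.4 rad), rising 16 mm a turn. While threaded it cannot be pulled off
- lid_bar (a point): centre of the wooden bar on the lid, 79 mm above the lid's origin, same axes. The bar is 150 mm long along x (each end sticks out 26 mm past the disc), 14 mm thick along y, 34 mm high; its ends are round 18 mm posts. A few newtons on an end turn the lid; it stays where left. Turning on after release is harmless if pushed level (only its weight holds it then): it clicks down up to 8 mm
- mat: round cork mat, 150 mm across and 6 mm thick, fixed to the worktop; origin at its centre on the worktop
- mat_top (a point): centre of the mat's top face, 6 mm above the worktop
- mug_plain: bystander: white and green-grey mug, 92 mm high, behind the work; origin under its centre
- ramekin: bystander: cream stoneware ramekin upside down, 94 mm across, 55 mm high; origin under its centre
- steel_cup: bystander: steel beaker upside down, 72 mm across, 80 mm high; origin under its centre

How it is judged:
By the outcome, as a careful person would: the job done as asked, in the order asked, and still so for the second after the job is handed in, with the robot touching nothing.
It also fails if it takes over 58 s, if anything falls off the work surface, if the arm or the gripper's body presses on something with over 40 N, if the wrist force passes 120 N, or if a joint passes its speed limit or range.

ROBOT

A 6-joint arm with a two-finger parallel gripper is mounted at the origin on a cart in front of the work surface, level with it; the furniture and walls round the work are solid. World frame = base frame: x ahead of the robot, y to its left, z up, the work surface at z = 0. Lengths are in m, angles in rad, forces in N, time in s.
With the tool pointing down it reaches from about 0.375 to 0.975 m from the base axis. Payload 3.8 kg.
Tool frame: the origin (TCP) lies on the centre line of the jaws, within the pads' length; the fingertips stand env.tips_ahead ahead of it and the grasp point (between the pads) is the TCP (env.tips_ahead is the distance from the TCP to the fingertips, in m); z points along the fingers, y is the line along which they close (so a half turn about z gives the same grasp; the last joint's range is limited). The gripper opens to 85 mm and grips with 20 to 120 N. Pads are 22 mm wide; open, the fingers measure 114 mm over their backs; the gripper's body (76 mm by 85 mm) begins 54 mm behind the grasp point. The pads swing forward as they close: fully open they stand 13 mm farther back than shut.
Start: joints at [1.15, 0.264, 1.604, -0, 1.274, -0.037], TCP at [0.253, 0.626, 0.224] pointing down, gripper open.
Joint ranges: [-2.63, 2.63], [-0.94, 2.18], [0.31, 2.57], [-1.31, 4.45], [0, 2.66], [-2.55, 2.55]. Speed limits (rad/s): [2.57, 2.57, 3.14, 3.14, 3.14, 3.14].

INTERFACE

Orientations are given as [roll, pitch, yaw] about the fixed x, y, z axes, in that order (R = Rz(yaw) Ry(pitch) Rx(roll)).
In Python, from cell import env gives the robot as it stands. The module is installed in compiled form; this text tells all that it offers.
- The arm moves only by the tool move_arm, never from a script. Its argument "deltas" is a list of rows, each a list of 4 numbers: the shift along the world's x, y, z in mm, then the turn about the world's z in rad. A call has 1 to 10 rows; each row shifts and turns the commanded pose from where the row before left it; what a row does not reach is not made up. A row lasts 1/10 s, in which the tool goes at most 50 mm and 8.59 degrees, less where a joint would pass 70% of its speed; a pose out of reach is approached as far as the arm can. A call with a gripper value outside its range is refused whole. "gripper" is the finger opening in mm, from 0 to 85.4, set as the call begins (left out, the last holds). The fingers move at their own pace and stop on an object; "force" is the grip in N (left out, the last holds). Time passes only in rows, so rows that do not move let the fingers close. It gives the time, the measured TCP pose, the force, the opening and the grip force at its end, in the units of the state.
- env.get_state(): the state, without advancing time (a new reading comes with each control period).
- env.get_image(name): name is "side" or "top"; returns the picture (420x560x3 uint8, red, green, blue); there is no depth.
- env.get_calibration(name): a dict with "intrinsics" (3x3 intrinsics, pixels), "k1" (the pictures are not rectified: a ray, as slopes to the right and down, at radius r is drawn at 1 + k1 r^2 times it, then the intrinsics apply), "rvec" (rotation vector, rad) and "tvec" (3), from world to camera coordinates, as OpenCV has them. Camera axes: x right, y down, z forward; pixel columns grow to the right and rows downward; lengths in m; the calibration is good to about 2 mm. A picture is of the moment at which its call begins. get_calibration takes no time and is no camera call.
- env.hand_in(): hands the job in; it is judged then, once.
Trained networks look in the newest picture that a camera, given by its name, has taken for a name from the list of things; names that differ only in an ending like _2 or _b are one class to them, and where a whole thing is asked for, a point or a joint stands for the part that bears it (a point fixed in the world has none). Each returns a list of dicts, best first, with "score" (0 to 1); they miss things now and then, are a little off and sometimes report something else, mostly with a low value. They report only what shows in the picture. A call takes as long as a camera call.
- env.find_in(name, camera): "point" ([column, row] in pixels, amid what is visible of it).
- env.place_of(name, camera): "point" ([column, row] in pixels: a listed point, or the origin of a listed thing).
The state is a dict: "time": time; "joint_positions": joint angles; "qd": joint speeds; "effort": joint torques, N m; "tool_pos": TCP position; "tcp_rot": TCP orientation; "ft_force": force on the tool from outside, world axes, zero at the start; "ft_torque": the same for the moment, N m; "gripper_width": finger opening in m; "grasp_force": force on a finger pad.
Only numpy, scipy, OpenCV 4.12 (cv2) and the standard library are available. Lean on these libraries where they do the work, as an engineer would, in place of code of your own. Each camera call takes 0.05 s, during which the arm holds its last target. There are 200 camera calls.

## Working session

There is one attempt and no reset: what is moved stays moved. The work goes in short steps, Python scripts to look and compute and a tool call to move; the robot and the scene stay as the last step left them, time stands still between calls to the robot, and variables do not carry over. Pictures are saved under pics/ and viewed, at most 10 in all, crops included, and the job is handed in when it is done.

Besides the shell and the picture viewer there is one more tool, called after ">>>" as name([rows], argument=value, ...), one row to a line, values as JSON. move_arm: Moves the arm, as the interface text tells. Its arguments: {"type":"object","properties":{"deltas":{"type":"array","items":{"type":"array","items":{"type":"number"}}},"gripper":{"type":"number"},"force":{"type":"number"}},"required":["deltas"]}

```bash
mkdir -p pics; cat > h.py <<'E'
from cell import env
import numpy as np, cv2
def cal(c):
    k=env.get_calibration(c); R=cv2.Rodrigues(np.array(k['rvec'],float))[0]; return np.array(k['intrinsics']),k['k1'],R,np.array(k['tvec'],float).ravel()
def ray(c,p):
    K,k1,R,t=cal(c); d=np.linalg.solve(K,[p[0],p[1],1.])[:2]; u=d.copy()
    for _ in range(30): u=d/(1+k1*(u@u))
    return -R.T@t, R.T@np.array([*u,1.])
def atz(c,p,z):
    o,d=ray(c,p); return o+d*(z-o[2])/d[2]
def proj(c,X):
    K,k1,R,t=cal(c); q=R@np.array(X)+t; u=q[:2]/q[2]; u=u*(1+k1*(u@u)); return (K@[*u,1])[:2]
def tri(p1,p2):
    (a,d),(b,e)=ray('side',p1),ray('top',p2)
    s=np.linalg.lstsq(np.c_[d,-e],b-a,rcond=None)[0]; P,Q=a+d*s[0],b+e*s[1]; return (P+Q)/2,np.linalg.norm(P-Q)
def snap(c,n): cv2.imwrite(f'pics/{n}.png',env.get_image(c)[:,:,::-1])
E
python3 - <<'E'
from h import *
np.set_printoptions(precision=4,suppress=True)
print(env.tips_ahead, env.get_state())
for c in('side','top'):
    snap(c,c+'0'); print(c,'cam',ray(c,(280,210)))
Z=dict(crock=0,crock_rim=.105,lid=.05,lid_bar=.129,mat=0,mat_top=.006,mug_plain=0,ramekin=0,steel_cup=0)
for n,z in Z.items():
    for c in('top','side'):
        for r in env.place_of(n,c)[:2]: print(n,c,np.round(r['point'],1),round(r['score'],2),atz(c,r['point'],z))
E
```

```text
0.019 {'time': 0.0, 'joint_positions': array([ 1.1501,  0.2648,  1.6054,  0.    ,  1.2737, -0.0369]), 'qd': array([ 0.0007,  0.0019,  0.0002,  0.0012,  0.0001, -0.0007]), 'effort': array([  0.0003, -51.5094, -36.732 ,   0.0001,   0.013 ,  -0.    ]), 'tool_pos': array([0.2524, 0.6252, 0.2231]), 'tcp_rot': array([-3.1393, -0.0001,  2.7578]), 'ft_force': array([-0.1766, -0.0285,  0.2041]), 'ft_torque': array([ 0.0141,  0.0251, -0.0604]), 'grasp_force': 0.0, 'gripper_width': 0.08557555472971644}
side cam (array([ 0.4147, -0.85  ,  0.6451]), array([ 0.1628,  0.7853, -0.5974]))
top cam (array([ 0.4189, -0.1479,  1.0821]), array([ 0.139 , -0.0122, -0.9903]))
crock top [374.8 239.2] 0.88 [ 0.4928 -0.4316  0.    ]
crock side [277.  344.8] 0.58 [ 0.497  -0.4273  0.    ]
crock_rim top [308.3 245.6] 0.75 [ 0.466  -0.2337  0.105 ]
crock_rim top [337.  187.7] 0.71 [ 0.6176 -0.307   0.105 ]
lid top [377.2 237.8] 0.84 [ 0.4933 -0.425   0.05  ]
lid top [336.7 188.1] 0.74 [ 0.6277 -0.3151  0.05  ]
lid side [280.7 328.9] 0.76 [ 0.5039 -0.4282  0.05  ]
lid_bar top [385.9 234.6] 0.89 [ 0.496  -0.4258  0.129 ]
lid_bar side [248.7 275.5] 0.67 [ 0.4581 -0.3579  0.129 ]
lid_bar side [278.  298.2] 0.64 [ 0.5004 -0.4212  0.129 ]
mat top [305.4 247.8] 0.69 [ 0.4647 -0.2348  0.    ]
mat side [244.4 277.3] 0.91 [ 0.4584 -0.2386  0.    ]
mat_top top [307.7 244.7] 0.71 [ 0.4732 -0.2407  0.006 ]
mat_top side [247.8 275.8] 0.66 [ 0.4663 -0.2412  0.006 ]
mat_top side [227.5 193.6] 0.45 [0.4522 0.1014 0.006 ]
mug_plain top [334.5 187.6] 0.66 [ 0.6391 -0.3169  0.    ]
mug_plain side [328.9 293.5] 0.63 [ 0.6337 -0.3235  0.    ]
ramekin top [232.3 245.6] 0.91 [ 0.4668 -0.0288  0.    ]
ramekin top [178.1 249.4] 0.62 [0.4532 0.1228 0.    ]
ramekin side [236.9 222.6] 0.84 [ 0.4645 -0.0347  0.    ]
steel_cup top [179.6 251. ] 0.83 [0.4488 0.1183 0.    ]
steel_cup side [227.4 194. ] 0.95 [0.4521 0.1083 0.    ]
```

View pics/top0.png

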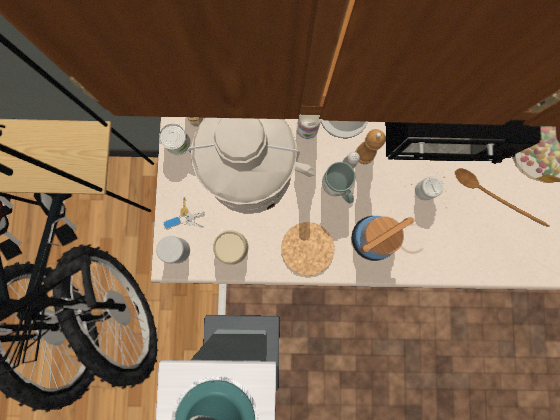

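View pics/side0.png

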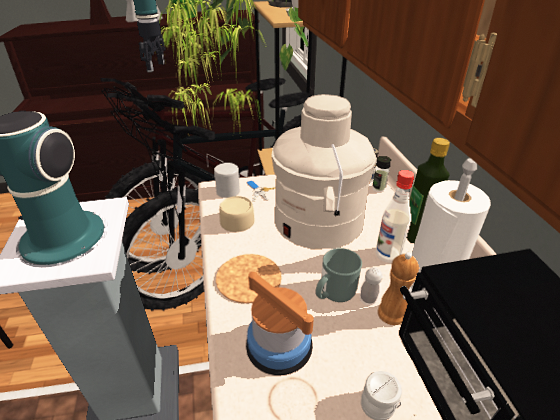

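The top view shows the crock at about (377,238), its bar running from (365,248) to (410,221), the mat at (307,248), and the mug at (338,180). The side view agrees: crock (280,340), mat (248,277). The low-scoring rim hits on the mat and mug are false.

```bash
python3 - <<'E'
from h import *
np.set_printoptions(precision=4,suppress=True)
a=cv2.imread('pics/top0.png')[205:265,345:425]; b=cv2.imread('pics/side0.png')[260:345,235:325]
f=lambda i:cv2.resize(i,(400,400*i.shape[0]//i.shape[1]),interpolation=cv2.INTER_CUBIC)
A,B=f(a),f(b); C=np.zeros((max(len(A),len(B)),800,3),np.uint8); C[:len(A),:400]=A; C[:len(B),400:]=B
cv2.imwrite('pics/crop.png',C)
# project model bar for candidate angle
c=np.array([.4965,-.4265])
for be in(-.9,-1.03,-1.15):
  e=np.array([np.cos(be),np.sin(be)])*.075
  print(be,[proj(cm,[*(c+s*e),.146]) for cm in('top','side') for s in(1,-1)])
# dispenser front/left
print([atz('side',p,0) for p in((277,225),(287,238),(320,247))])
E
```

```text
-0.9 [array([411.4703, 215.5731]), array([364.5359, 252.4747]), array([312.2233, 317.5768]), array([244.468 , 273.4819])]
-1.03 [array([413.7768, 218.83  ]), array([362.2461, 249.1417]), array([308.2567, 321.2164]), array([248.4706, 270.6561])]
-1.15 [array([415.5291, 222.068 ]), array([360.5262, 245.8401]), array([304.017 , 324.1964]), array([252.504 , 268.4123])]
[array([ 0.569 , -0.0664,  0.    ]), array([ 0.5838, -0.1238,  0.    ]), array([ 0.6573, -0.1739,  0.    ])]
```

View pics/crop.png

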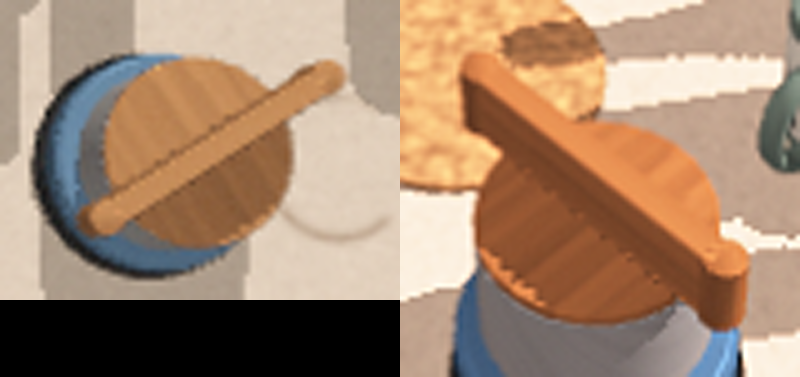

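```bash
python3 - <<'E'
from h import *
np.set_printoptions(precision=4,suppress=True)
P=tri((307.5,318.1),(410.4,220.2)); Q=tri((253.4,275.3),(365,248.2)); print(P,Q,(P[0]+Q[0])/2)
d=P[0]-Q[0]; print(np.arctan2(d[1],d[0]),np.linalg.norm(d))
P,Q=atz('top',(410.4,220.2),.146),atz('top',(365,248.2),.146);d=P-Q;print((P+Q)/2,np.arctan2(d[1],d[0]),np.linalg.norm(d))
P,Q=atz('side',(307.5,318.1),.146),atz('side',(253.4,275.3),.146);d=P-Q;print((P+Q)/2,np.arctan2(d[1],d[0]),np.linalg.norm(d))
E
```

```text
(array([ 0.5338, -0.4833,  0.1441]), np.float64(0.004149395312167918)) (array([ 0.463 , -0.3704,  0.1408]), np.float64(0.004903213632350671)) [ 0.4984 -0.4268  0.1424]
-1.010744699204734 0.13338585742120856
[ 0.4959 -0.4256  0.146 ] -1.0097647068929645 0.13384450432411374
[ 0.5002 -0.43    0.146 ] -0.9980445064112422 0.1301894064409007
```

>>> move_arm([
  [30, -45, 5, -0.15],
  [30, -40, 5, -0.15],
  [30, -35, 5, -0.15],
  [25, -35, 5, -0.15],
  [20, -40, 0, -0.15],
  [20, -40, 0, -0.15],
  [15, -40, 0, -0.15],
  [0, -45, 0, -0.15],
  [0, -45, 0, -0.15],
  [0, -45, 0, -0.15],
], gripper=60, force=90)

```text
time: 2.0
tool_pos: [0.4201, 0.218, 0.2442]
tcp_rot: [3.141, -0.0, 1.252]
ft_force: [0.3, -0.4, 0.6]
gripper_width: 0.0598
grasp_force: 0.0
```

>>> move_arm([
  [0, -43, 0, -0.149],
  [0, -43, 0, -0.149],
  [0, -43, 0, -0.149],
  [0, -43, 0, -0.149],
  [0, -43, 0, -0.149],
  [0, -43, 0, -0.149],
  [0, -43, 0, -0.149],
  [0, -43, 0, -0.149],
  [0, -43, 0, -0.149],
  [0, -43, 0, -0.149],
])

```text
time: 3.0
tool_pos: [0.4199, -0.2122, 0.2445]
tcp_rot: [3.141, -0.001, -0.239]
ft_force: [1.1, 0.7, 0.8]
gripper_width: 0.0599
grasp_force: 0.0
```

>>> move_arm([
  [8, -40, 0, -0.149],
  [10, -40, 0, -0.149],
  [20, -40, 0, -0.149],
  [20, -40, 0, -0.149],
  [20, -40, 0, -0.149],
  [0, 0, 0, -0.02],
])

```text
time: 3.6
tool_pos: [0.4995, -0.4149, 0.2424]
tcp_rot: [3.141, -0.001, -1.003]
ft_force: [0.2, 1.2, -0.3]
gripper_width: 0.06
grasp_force: 0.0
```

>>> move_arm([
  [-1, -12, -35, 0],
  [0, 0, -35, 0],
  [0, 0, -22, 0],
  [0, 0, -11, 0],
  [0, 0, 0, 0],
])

```text
time: 4.1
tool_pos: [0.496, -0.4209, 0.1391]
tcp_rot: [3.141, 0.004, -0.997]
ft_force: [0.6, -0.8, 0.3]
gripper_width: 0.0596
grasp_force: 0.0
```

```bash
python3 - <<'E'
from h import *
a=env.get_image('top')[195:275,330:440];b=env.get_image('side')[240:350,210:350]
f=lambda i:cv2.resize(i,(400,400*i.shape[0]//i.shape[1]),interpolation=cv2.INTER_CUBIC)[:,:,::-1]
A,B=f(a),f(b); C=np.zeros((max(len(A),len(B)),800,3),np.uint8); C[:len(A),:400]=A; C[:len(B),400:]=B
cv2.imwrite('pics/c1.png',C)
E
```

```text
(no output)
```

View pics/c1.png

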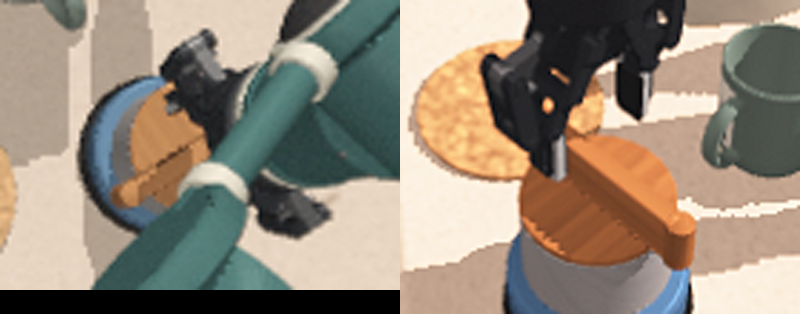

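The fingers straddle the bar, with tips in the crop at about (560,175) and (632,115), and the mug is clear of them. I'll correct the remaining y error and close.

>>> move_arm([
  [2, -5, -1, -0.005],
  [0, 0, 0, 0],
])

```text
time: 4.4
tool_pos: [0.5004, -0.4287, 0.1421]
tcp_rot: [-3.141, -0.004, -1.002]
ft_force: [0.8, -0.4, -0.1]
gripper_width: 0.0598
grasp_force: 0.0
```

>>> move_arm([
  [0, 0, 0, 0],
  [0, 0, 0, 0],
  [0, 0, 0, 0],
  [0, 0, 0, 0],
  [0, 0, 0, 0],
], gripper=0, force=90)

```text
time: 4.9
tool_pos: [0.4992, -0.4273, 0.14]
tcp_rot: [3.142, 0.0, -1.002]
ft_force: [0.2, 0.2, 0.3]
gripper_width: 0.0001
grasp_force: 0.0
```

```bash
python3 - <<'E'
from h import *
a=env.get_image('top')[195:275,330:440];b=env.get_image('side')[240:350,210:350]
f=lambda i:cv2.resize(i,(400,400*i.shape[0]//i.shape[1]),interpolation=cv2.INTER_CUBIC)[:,:,::-1]
A,B=f(a),f(b); C=np.zeros((max(len(A),len(B)),800,3),np.uint8); C[:len(A),:400]=A; C[:len(B),400:]=B
cv2.imwrite('pics/c2.png',C)
s=env.get_state();print(s['tool_pos'],s['gripper_width'],s['grasp_force'],s['ft_force'],s['time'])
q=lambda X:(proj('side',X)-[210,240])*400/140+[400,0]
t=s['tool_pos'];print(q(t),q(t-[0,0,.019]),q([.498,-.427,.146]))
E
```

```text
[ 0.49917403 -0.4272602   0.13997054] 9.135184634235811e-05 0.0 [-1.52530297  0.37808353  0.27412955] 5.0
[594.28534051 162.15603984] [594.33467313 182.87156596] [592.23796448 155.39240027]
```

View pics/c2.png

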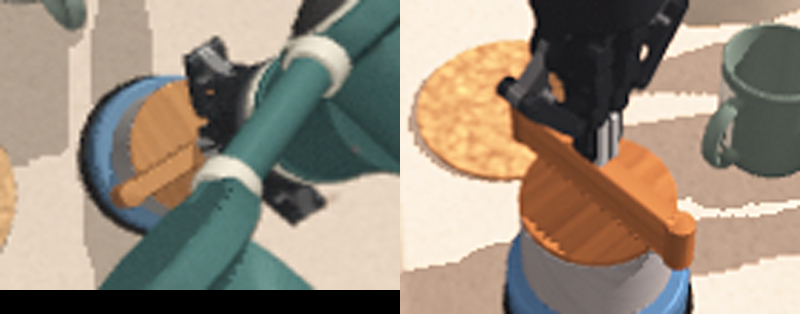

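```bash
python3 - <<'E'
from h import *
np.set_printoptions(precision=4,suppress=True)
for z in(.121,.13,.14,.15,.16): print(z,atz('side',((605-400)/2.857+210,163/2.857+240),z))
b=env.get_image('side')[265:325,240:320][:,:,::-1]
cv2.imwrite('pics/c3.png',cv2.resize(b,(800,600),interpolation=cv2.INTER_CUBIC))
q=lambda X:(proj('side',X)-[240,265])*10
for z in (.121,.131,.146): print(z,q([.4992,-.4273,z]))
be=-1.005
e=np.array([np.cos(be),np.sin(be)]);n=np.array([-e[1],e[0]])
c=np.array([.498,-.427])
print([q([*(c+s*e*.066+k*.007*n),.146]) for s in(-1,1) for k in(-1,1)])
E
```

```text
0.121 [ 0.5087 -0.4134  0.121 ]
0.13 [ 0.5071 -0.4209  0.13  ]
0.14 [ 0.5053 -0.4292  0.14  ]
0.15 [ 0.5035 -0.4375  0.15  ]
0.16 [ 0.5017 -0.4459  0.16  ]
0.121 [380.3635 390.0943]
0.131 [380.2753 352.2635]
0.146 [380.1395 294.1285]
[array([ 88.0829, 108.5629]), array([147.394 ,  69.1366]), array([628.8775, 548.1401]), array([688.7718, 498.4069])]
```

View pics/c3.png

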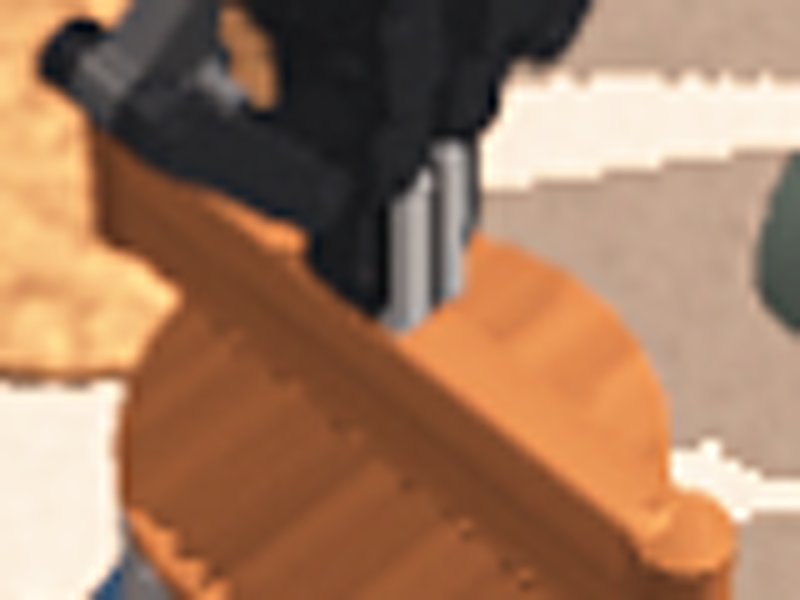

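The closed tips end at crop (415,325), drawn over the bar's upper front edge. They look to have passed above the bar, so I'll probe downward gently.

>>> move_arm([
  [0, 0, -2, 0],
  [0, 0, 0, 0],
])

```text
time: 5.25
tool_pos: [0.4995, -0.4277, 0.1394]
tcp_rot: [-3.141, -0.001, -1.002]
ft_force: [-1.5, 0.4, 5.3]
gripper_width: 0.0001
grasp_force: 2.7
```

>>> move_arm([
  [0, 0, -2, 0],
  [0, 0, 0, 0],
])

```text
time: 5.45
tool_pos: [0.4998, -0.4282, 0.1393]
tcp_rot: [-3.141, -0.003, -1.002]
ft_force: [-3.2, 2.3, 11.4]
gripper_width: -0.0
grasp_force: 6.0
```

>>> move_arm([
  [0, 0, -2, 0],
  [0, 0, 0, 0],
])

```text
time: 5.65
tool_pos: [0.5001, -0.4286, 0.1392]
tcp_rot: [-3.141, -0.004, -1.002]
ft_force: [-5.9, 3.2, 18.5]
gripper_width: 0.0001
grasp_force: 9.3
```

>>> move_arm([
  [0, 0, 10, 0],
  [0, 0, 5, 0],
  [0, 0, 0, 0],
  [0, 0, 0, 0],
], gripper=50)

```text
time: 6.05
tool_pos: [0.499, -0.4271, 0.1485]
tcp_rot: [3.141, 0.001, -1.002]
ft_force: [0.3, -0.1, -0.6]
gripper_width: 0.0499
grasp_force: 0.0
```

>>> move_arm([
  [0, 0, -10, 0],
  [0, 0, -8, 0],
  [0, 0, -6, 0],
  [0, 0, -4, 0],
  [0, 0, 0, 0],
])

```text
time: 6.55
tool_pos: [0.4985, -0.4267, 0.1195]
tcp_rot: [3.141, 0.002, -1.002]
ft_force: [0.1, 0.3, -0.1]
gripper_width: 0.0496
grasp_force: 0.0
```

>>> move_arm([
  [0, 0, -3, 0],
  [0, 0, 0, 0],
  [0, 0, 0, 0],
  [0, 0, 0, 0],
  [0, 0, 0, 0],
], gripper=0, force=100)

```text
time: 7.05
tool_pos: [0.4991, -0.4277, 0.1185]
tcp_rot: [3.141, -0.0, -1.002]
ft_force: [-1.7, -0.4, 1.0]
gripper_width: 0.0124
grasp_force: 98.3
```

>>> move_arm([
  [0, 0, 0.25, 0.1],
  [0, 0, 0.25, 0.1],
  [0, 0, 0.25, 0.1],
  [0, 0, 0, 0],
])

```text
time: 7.45
tool_pos: [0.4986, -0.4275, 0.1192]
tcp_rot: [3.141, 0.001, -0.702]
ft_force: [-3.2, 0.3, 2.7]
gripper_width: 0.0118
grasp_force: 98.7
```

>>> move_arm([
  [0, 0, 0.37, 0.145],
  [0, 0, 0.37, 0.145],
  [0, 0, 0.37, 0.145],
  [0, 0, 0.37, 0.145],
  [0, 0, 0.37, 0.145],
  [0, 0, 0.37, 0.145],
  [0, 0, 0.37, 0.145],
  [0, 0, 0.37, 0.145],
  [0, 0, 0.37, 0.145],
  [0, 0, 0.37, 0.145],
])

```text
time: 8.45
tool_pos: [0.4983, -0.4294, 0.1231]
tcp_rot: [3.14, 0.003, 0.751]
ft_force: [-4.4, -5.5, 1.3]
gripper_width: 0.0119
grasp_force: 98.5
```

```bash
python3 - <<'E'
from h import *
a=env.get_image('top')[195:275,330:440];b=env.get_image('side')[240:350,210:350]
f=lambda i:cv2.resize(i,(400,400*i.shape[0]//i.shape[1]),interpolation=cv2.INTER_CUBIC)[:,:,::-1]
A,B=f(a),f(b); C=np.zeros((max(len(A),len(B)),800,3),np.uint8); C[:len(A),:400]=A; C[:len(B),400:]=B
cv2.imwrite('pics/c4.png',C)
E
```

```text
(no output)
```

View pics/c4.png

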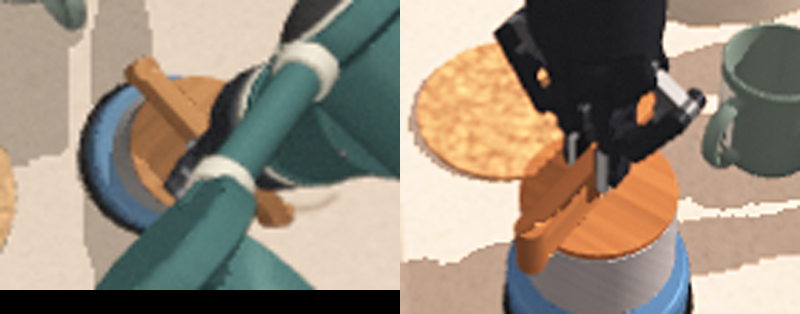

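The bar now runs from (140,70) to (275,210) in the top crop, so it is turning with the grip. I'll continue to yaw ≈3.2.

>>> move_arm([
  [0, 0, 0.37, 0.145],
  [0, 0, 0.37, 0.145],
  [0, 0, 0.37, 0.145],
  [0, 0, 0.37, 0.145],
  [0, 0, 0.37, 0.145],
  [0, 0, 0.37, 0.145],
  [0, 0, 0.37, 0.145],
  [0, 0, 0.37, 0.145],
  [0, 0, 0.37, 0.145],
  [0, 0, 0.37, 0.145],
])

```text
time: 9.55
tool_pos: [0.4998, -0.4295, 0.1268]
tcp_rot: [-3.141, 0.005, 2.201]
ft_force: [-0.4, -5.3, -1.7]
gripper_width: 0.0119
grasp_force: 98.1
```

>>> move_arm([
  [0, 0, 0.37, 0.145],
  [0, 0, 0.37, 0.145],
  [0, 0, 0.37, 0.145],
  [0, 0, 0.37, 0.145],
  [0, 0, 0.37, 0.145],
  [0, 0, 0.37, 0.145],
  [0, 0, 0.37, 0.145],
  [0, 0, 0, 0],
])

```text
time: 10.35
tool_pos: [0.5001, -0.4283, 0.1293]
tcp_rot: [-3.139, 0.002, -3.072]
ft_force: [-0.4, -2.2, 0.3]
gripper_width: 0.0116
grasp_force: 98.3
```

```bash
python3 -c "
from h import *
print(env.get_state())"
```

```text
{'time': 10.35, 'joint_positions': array([-7.45911758e-01,  3.02075220e-01,  1.73701377e+00, -1.94015617e-04,
        1.09955884e+00, -2.38619027e+00]), 'qd': array([-0.00080026, -0.00031377,  0.00188464, -0.00272803,  0.00037335,
        0.11738944]), 'effort': array([  1.37489554, -50.67123413, -32.75908828,   0.69102444,
         0.9509667 ,  -0.94415992]), 'tool_pos': array([ 0.50011997, -0.4282868 ,  0.12930753]), 'tcp_rot': array([-3.13933014e+00,  1.89287780e-03, -3.07202050e+00]), 'ft_force': array([-0.35653264, -2.15458552,  0.27138484]), 'ft_torque': array([-0.67776274, -0.16101851,  0.04277368]), 'grasp_force': 98.26199769973755, 'gripper_width': 0.01162563920749664}
```

>>> move_arm([
  [0, 0, 0, 0],
  [0, 0, 0, 0],
  [0, 0, 15, 0],
  [0, 0, 20, 0],
  [0, 0, 0, -0.1428],
  [0, 0, 0, -0.1428],
  [0, 0, 0, -0.1428],
  [0, 0, 0, -0.1428],
  [0, 0, 0, -0.1428],
  [0, 0, 0, -0.1428],
], gripper=50)

```text
time: 11.35
tool_pos: [0.4995, -0.4273, 0.1651]
tcp_rot: [3.141, 0.001, 2.349]
ft_force: [-0.1, -0.2, -0.4]
gripper_width: 0.05
grasp_force: 0.0
```

>>> move_arm([
  [0, 0, 0, -0.1428],
  [0, 0, 0, -0.1428],
  [0, 0, 0, -0.1428],
  [0, 0, 0, -0.1428],
  [0, 0, 0, -0.1428],
  [0, 0, 0, -0.1428],
  [0, 0, 0, -0.1428],
  [0, 0, 0, -0.1428],
  [0, 0, 0, -0.1428],
  [0, 0, 0, -0.1428],
])

```text
time: 12.35
tool_pos: [0.4995, -0.4273, 0.1651]
tcp_rot: [3.141, -0.0, 0.921]
ft_force: [0.8, -0.4, -0.2]
gripper_width: 0.0502
grasp_force: 0.0
```

>>> move_arm([
  [0, 0, 0, -0.1428],
  [0, 0, 0, -0.1428],
  [0, 0, 0, -0.1428],
  [0, 0, 0, -0.1428],
  [0, 0, 0, -0.1428],
  [0, 0, 0, -0.1428],
  [0, 0, -17, 0],
  [0, 0, -18, 0],
  [0, 0, 0, 0],
])

```text
time: 13.25
tool_pos: [0.4972, -0.4253, 0.1251]
tcp_rot: [-3.137, 0.004, 0.074]
ft_force: [-0.1, 0.5, -1.5]
gripper_width: 0.0502
grasp_force: 0.0
```

>>> move_arm([
  [0, 0, 0, 0],
  [0, 0, 0, 0],
  [0, 0, 0, 0],
  [0, 0, 0, 0],
], gripper=0)

```text
time: 13.65
tool_pos: [0.4999, -0.428, 0.1301]
tcp_rot: [3.14, -0.002, 0.072]
ft_force: [-0.1, 0.5, 1.7]
gripper_width: 0.012
grasp_force: 98.7
```

>>> move_arm([
  [0, 0, 0.37, 0.145],
  [0, 0, 0.37, 0.145],
  [0, 0, 0.37, 0.145],
  [0, 0, 0.37, 0.145],
  [0, 0, 0.37, 0.145],
  [0, 0, 0.37, 0.145],
  [0, 0, 0.37, 0.145],
  [0, 0, 0.37, 0.145],
  [0, 0, 0.37, 0.145],
  [0, 0, 0.37, 0.145],
])

```text
time: 14.65
tool_pos: [0.4995, -0.4279, 0.1338]
tcp_rot: [3.141, 0.001, 1.527]
ft_force: [-1.1, 0.4, 1.7]
gripper_width: 0.0118
grasp_force: 98.8
```

>>> move_arm([
  [0, 0, 0.37, 0.145],
  [0, 0, 0.37, 0.145],
  [0, 0, 0.37, 0.145],
  [0, 0, 0.37, 0.145],
  [0, 0, 0.37, 0.145],
  [0, 0, 0.37, 0.145],
  [0, 0, 0.37, 0.145],
  [0, 0, 0.37, 0.145],
  [0, 0, 0.37, 0.145],
  [0, 0, 0.37, 0.145],
])

```text
time: 15.65
tool_pos: [0.4984, -0.429, 0.1375]
tcp_rot: [-3.139, -0.0, 2.977]
ft_force: [-4.5, -2.8, 2.2]
gripper_width: 0.0119
grasp_force: 98.8
```

>>> move_arm([
  [0, 0, 0.37, 0.145],
  [0, 0, 0.25, 0.096],
  [0, 0, 0, 0],
])

```text
time: 15.95
tool_pos: [0.4985, -0.4288, 0.1382]
tcp_rot: [-3.139, -0.001, -3.071]
ft_force: [-4.4, -2.6, 5.1]
gripper_width: 0.0117
grasp_force: 99.1
```

>>> move_arm([
  [0, 0, 0, 0],
  [0, 0, 0, 0],
  [0, 0, 15, 0],
  [0, 0, 20, 0],
  [0, 0, 0, -0.1428],
  [0, 0, 0, -0.1428],
  [0, 0, 0, -0.1428],
  [0, 0, 0, -0.1428],
  [0, 0, 0, -0.1428],
  [0, 0, 0, -0.1428],
], gripper=50)

```text
time: 16.95
tool_pos: [0.4998, -0.4271, 0.1729]
tcp_rot: [3.141, 0.001, 2.349]
ft_force: [-0.1, -0.3, 0.5]
gripper_width: 0.0503
grasp_force: 0.0
```

>>> move_arm([
  [0, 0, 0, -0.1428],
  [0, 0, 0, -0.1428],
  [0, 0, 0, -0.1428],
  [0, 0, 0, -0.1428],
  [0, 0, 0, -0.1428],
  [0, 0, 0, -0.1428],
  [0, 0, 0, -0.1428],
  [0, 0, 0, -0.1428],
  [0, 0, 0, -0.1428],
  [0, 0, 0, -0.1428],
])

```text
time: 17.95
tool_pos: [0.4998, -0.4272, 0.173]
tcp_rot: [3.141, -0.0, 0.921]
ft_force: [0.2, 0.1, -0.2]
gripper_width: 0.0502
grasp_force: 0.0
```

>>> move_arm([
  [0, 0, 0, -0.1428],
  [0, 0, 0, -0.1428],
  [0, 0, 0, -0.1428],
  [0, 0, 0, -0.1428],
  [0, 0, 0, -0.1428],
  [0, 0, 0, -0.1428],
  [0, 0, -17, 0],
  [0, 0, -18, 0],
  [0, 0, 0, 0],
])

```text
time: 18.85
tool_pos: [0.4974, -0.4253, 0.1329]
tcp_rot: [-3.137, 0.004, 0.074]
ft_force: [0.3, 0.5, -0.9]
gripper_width: 0.05
grasp_force: 0.0
```

>>> move_arm([
  [0, 0, 0, 0],
  [0, 0, 0, 0],
  [0, 0, 0, 0],
  [0, 0, 0, 0],
], gripper=0)

```text
time: 19.25
tool_pos: [0.4999, -0.4281, 0.1381]
tcp_rot: [3.14, -0.002, 0.071]
ft_force: [1.0, -0.5, 0.4]
gripper_width: 0.0119
grasp_force: 98.6
```

>>> move_arm([
  [0, 0, 0.37, 0.145],
  [0, 0, 0.37, 0.145],
  [0, 0, 0.37, 0.145],
  [0, 0, 0.37, 0.145],
  [0, 0, 0.37, 0.145],
  [0, 0, 0.37, 0.145],
  [0, 0, 0.37, 0.145],
  [0, 0, 0.37, 0.145],
  [0, 0, 0.37, 0.145],
  [0, 0, 0.37, 0.145],
])

```text
time: 20.25
tool_pos: [0.4993, -0.4282, 0.1418]
tcp_rot: [3.141, 0.002, 1.527]
ft_force: [-0.7, -1.3, 2.2]
gripper_width: 0.0117
grasp_force: 98.7
```

>>> move_arm([
  [0, 0, 0.37, 0.145],
  [0, 0, 0.37, 0.145],
  [0, 0, 0.37, 0.145],
  [0, 0, 0.37, 0.145],
  [0, 0, 0.37, 0.145],
  [0, 0, 0.1, 0.04],
  [0, 0, 0, 0],
])

```text
time: 20.95
tool_pos: [0.4991, -0.4285, 0.1437]
tcp_rot: [-3.14, 0.002, 2.286]
ft_force: [-3.3, -1.5, 4.3]
gripper_width: 0.012
grasp_force: 98.9
```

>>> move_arm([
  [0, 0, 2, 0],
  [0, 0, 2, 0],
  [0, 0, 0, 0],
])

```text
time: 21.25
tool_pos: [0.4987, -0.4279, 0.1463]
tcp_rot: [-3.14, 0.0, 2.285]
ft_force: [-3.3, -4.3, -1.8]
gripper_width: 0.0119
grasp_force: 98.1
```

Only about 2 N of pull, which matches the lid's weight, so the thread has let go. Lifting straight up.

>>> move_arm([
  [0, 0, 4, 0],
  [0, 0, 6, 0],
  [0, 0, 8, 0],
  [0, 0, 10, 0],
  [0, 0, 12, 0],
  [0, 0, 15, 0],
  [0, 0, 15, 0],
  [0, 0, 0, 0],
])

```text
time: 22.05
tool_pos: [0.501, -0.4283, 0.2207]
tcp_rot: [3.14, 0.006, 2.286]
ft_force: [0.1, -0.3, -0.6]
gripper_width: 0.012
grasp_force: 98.2
```

```bash
python3 - <<'E'
from h import *
np.set_printoptions(precision=4,suppress=True)
snap('side','s5')
for n,z in dict(mat=0,mat_top=.006).items():
    for c in('top','side'):
        for r in env.place_of(n,c)[:2]: print(n,c,np.round(r['point'],1),round(r['score'],2),atz(c,r['point'],z))
# mat outline ellipse from first pictures (cork hue)
for c in('top','side'):
    hsv=cv2.cvtColor(cv2.imread(f'pics/{c}0.png'),cv2.COLOR_BGR2HSV)
    cx,cy=(307,247) if c=='top' else (248,277)
    m=np.zeros(hsv.shape[:2],np.uint8); cv2.circle(m,(cx,cy),36,1,-1)
    m&=cv2.inRange(hsv,(8,75,60),(25,255,255))//255
    if c=='side': m[:,276:]=0
    y,x=np.nonzero(m); P=np.array([atz(c,p,.006)[:2] for p in zip(x,y)])
    print(c,len(P),P.min(0),P.max(0),(P.min(0)+P.max(0))/2,cv2.minEnclosingCircle(P.astype(np.float32)))
E
```

```text
mat top [303.4 248.4] 0.79 [ 0.4629 -0.2292  0.    ]
mat side [244.9 278.4] 0.82 [ 0.4591 -0.2422  0.    ]
mat_top top [307.3 243. ] 0.97 [ 0.478  -0.2395  0.006 ]
mat_top side [247.7 273.7] 0.9 [ 0.4669 -0.2346  0.006 ]
top 2226 [ 0.389  -0.3147] [ 0.5374 -0.1684] [ 0.4632 -0.2415] ((0.46321558952331543, -0.24031908810138702), 0.07513826340436935)Traceback (most recent call last):
  File "<stdin>", line 14, in <module>
  File "h.py", line 10, in atz
    o,d=ray(c,p); return o+d*(z-o[2])/d[2]
        ~~~^^^^^
  File "h.py", line 6, in ray
    K,k1,R,t=cal(c); d=np.linalg.solve(K,[p[0],p[1],1.])[:2]; u=d.copy()
             ~~~^^^
  File "h.py", line 4, in cal
    k=env.get_calibration(c); R=cv2.Rodrigues(np.array(k['rvec'],float))[0]; return np.array(k['intrinsics']),k['k1'],R,np.array(k['tvec'],float).ravel()
ValueError: time passes only in moves, steps and waits
```

View pics/s5.png

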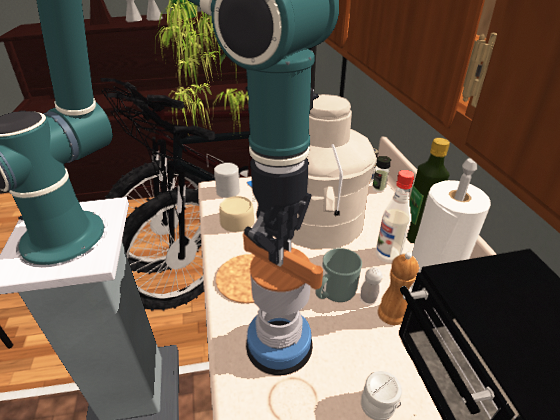

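The lid hangs level from the gripper with its bar around (283,258) and its skirt clear of the neck; mat, mug, ramekin and cup are undisturbed. Carrying it over the mat, whose fitted radius of 75 mm matches the given size.

>>> move_arm([
  [-2, 10, 0, 0],
  [-5, 25, 0, 0],
  [-6, 35, 0, 0],
  [-6, 35, 0, 0],
  [-6, 35, 0, 0],
  [-5, 30, 0, 0],
  [-3, 15, 0, 0],
  [0, 0, 0, 0],
  [0, 0, 0, 0],
])

```text
time: 23.2
tool_pos: [0.4663, -0.2425, 0.2165]
tcp_rot: [-3.141, 0.001, 2.286]
ft_force: [0.6, -0.4, -1.8]
gripper_width: 0.0119
grasp_force: 98.2
```

>>> move_arm([
  [0, 0, -15, 0],
  [0, 0, -25, 0],
  [0, 0, -30, 0],
  [0, 0, -25, 0],
  [0, 0, -15, 0],
  [0, 0, -10, 0],
  [0, 0, 0, 0],
  [0, 0, 0, 0],
])

```text
time: 24.0
tool_pos: [0.4669, -0.2429, 0.0971]
tcp_rot: [3.141, 0.001, 2.285]
ft_force: [0.5, 0.5, -0.6]
gripper_width: 0.0119
grasp_force: 98.2
```

```bash
python3 - <<'E'
from h import *
np.set_printoptions(precision=4,suppress=True)
s=env.get_state();print(s['tool_pos'],s['ft_force'])
a=env.get_image('top')[200:295,250:365];b=env.get_image('side')[215:325,190:325]
f=lambda i:cv2.resize(i,(400,400*i.shape[0]//i.shape[1]),interpolation=cv2.INTER_CUBIC)[:,:,::-1]
A,B=f(a),f(b); C=np.zeros((max(len(A),len(B)),800,3),np.uint8); C[:len(A),:400]=A; C[:len(B),400:]=B
cv2.imwrite('pics/c6.png',C)
E
```

```text
[ 0.4669 -0.2429  0.0971] [ 0.5247  0.4922 -0.6416]
```

View pics/c6.png

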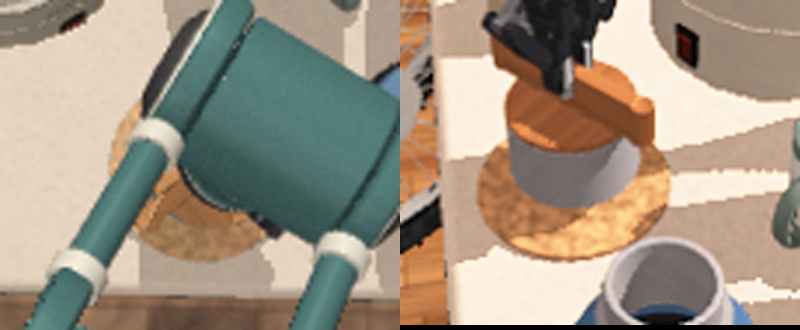

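The lid hangs over the mat, with the skirt centred near column 575 in the side crop and the mat centre also near 575. Lowering gently until contact.

>>> move_arm([
  [0, 0, -8, 0],
  [0, 0, -6, 0],
  [0, 0, -3, 0],
  [0, 0, -1.5, 0],
  [0, 0, 0, 0],
])

```text
time: 24.6
tool_pos: [0.4659, -0.2421, 0.0775]
tcp_rot: [-3.141, -0.001, 2.286]
ft_force: [-0.3, 0.9, -2.0]
gripper_width: 0.0117
grasp_force: 98.2
```

>>> move_arm([
  [0, 0, -1, 0],
  [0, 0, -1, 0],
  [0, 0, 0, 0],
])

```text
time: 24.9
tool_pos: [0.4662, -0.2424, 0.0759]
tcp_rot: [-3.142, -0.0, 2.286]
ft_force: [-0.8, -0.3, -1.3]
gripper_width: 0.0118
grasp_force: 98.2
```

>>> move_arm([
  [0, 0, -1, 0],
  [0, 0, 0, 0],
])

```text
time: 25.1
tool_pos: [0.4665, -0.2424, 0.0755]
tcp_rot: [3.141, 0.0, 2.286]
ft_force: [-0.9, 1.2, 0.9]
gripper_width: 0.0116
grasp_force: 98.7
```

>>> move_arm([
  [0, 0, -1, 0],
  [0, 0, 0, 0],
])

```text
time: 25.3
tool_pos: [0.4666, -0.2423, 0.0753]
tcp_rot: [3.141, 0.0, 2.286]
ft_force: [-1.7, 3.3, 7.7]
gripper_width: 0.0115
grasp_force: 99.6
```

>>> move_arm([
  [0, 0, 0, 0],
  [0, 0, 0, 0],
  [0, 0, 0, 0],
  [0, 0, 0, 0],
  [0, 0, 10, 0],
  [0, 0, 20, 0],
  [0, 0, 35, 0],
  [0, 0, 40, 0],
  [0, 0, 40, 0],
  [0, 0, 0, 0],
], gripper=50)

```text
time: 26.3
tool_pos: [0.4702, -0.2446, 0.2271]
tcp_rot: [3.137, 0.013, 2.286]
ft_force: [1.1, 0.1, -0.0]
gripper_width: 0.0499
grasp_force: 0.0
```

>>> move_arm([
  [0, 45, 10, 0],
  [0, 45, 0, 0],
  [0, 45, 0, 0],
  [0, 45, 0, 0],
  [0, 45, 0, 0],
  [0, 45, 0, 0],
  [0, 45, 0, 0],
  [0, 0, 0, 0],
])

```text
time: 27.1
tool_pos: [0.4656, 0.0774, 0.2291]
tcp_rot: [3.14, -0.002, 2.292]
ft_force: [0.1, -1.0, 0.5]
gripper_width: 0.0497
grasp_force: 0.0
```

```bash
python3 - <<'E'
from h import *
a=env.get_image('top')[200:295,250:365];b=env.get_image('side')[215:325,190:325]
f=lambda i:cv2.resize(i,(400,400*i.shape[0]//i.shape[1]),interpolation=cv2.INTER_CUBIC)[:,:,::-1]
A,B=f(a),f(b); C=np.zeros((max(len(A),len(B)),800,3),np.uint8); C[:len(A),:400]=A; C[:len(B),400:]=B
cv2.imwrite('pics/c7.png',C)
for n,z in dict(lid=.006,lid_bar=.085,mat_top=.006).items():
  for c in('top','side'):
    for r in env.place_of(n,c)[:2]: print(n,c,r['score'],atz(c,r['point'],z))
E
```

```text
lid top 0.94 [ 0.46679169 -0.24218229  0.006     ]
lid side 0.64 [ 0.47101595 -0.24969242  0.006     ]
lid_bar top 0.67 [ 0.46447663 -0.24357844  0.085     ]
lid_bar top 0.21 [ 0.49056866 -0.40645361  0.085     ]
lid_bar side 0.9 [ 0.46587452 -0.23966616  0.085     ]
mat_top top 0.65 [ 0.47256172 -0.25084004  0.006     ]
```

View pics/c7.png

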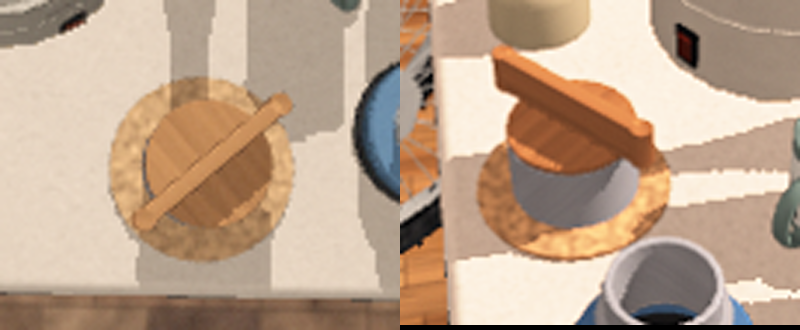

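The lid stands upright on the mat: disc centre about (209,162), mat centre about (202,168) in the crop. The difference fits the disc's height in perspective, so it is centred to within a few mm. The robot is clear.

```bash
python3 -c "
from cell import env
print(env.hand_in())"
```

```text
the job is handed in; nothing more can be done
None
```

The lid was unscrewed, lifted off and set down upright in the middle of the cork mat, within a few millimetres of its centre. The arm never came near the mug, ramekin or steel cup, and the job was handed in after about 27 s of robot time; no verdict was returned.

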